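# Fetch the switch key from the parts bin and switch on the dough mixer

## Robot

A 6-joint arm with a two-finger parallel gripper is mounted at the origin on the work surface. World frame = base frame: x ahead of the robot, y to its left, z up, the work surface at z = 0. Lengths are in m, angles in rad, forces in N, time in s.
With the tool pointing down it reaches from about 0.325 to 0.775 m from the base axis. Payload 9.3 kg.
Tool frame: the origin (TCP) lies between the finger pads; the fingertips stand 22 mm ahead of it and the grasp point (between the pads) lies 3 mm ahead of it (arm.nose_length is the distance from the TCP to the fingertips, in m); z points along the fingers, y is the line along which they close (so a half turn about z gives the same grasp; the last joint's range is limited). The gripper opens to 85 mm and grips with 20 to 120 N. Pads are 22 mm wide; open, the fingers measure 114 mm over their backs; the gripper's body (76 mm by 85 mm) begins 54 mm behind the grasp point. The pads swing forward as they close: fully open they stand 13 mm farther back than shut.
Start: joints at [-1.275, 0.259, 0.021, 1.334, 0, 1.418], TCP at [0.239, -0.496, 0.224] pointing down, gripper open.
Joint ranges: [-3.04, 3.04], [-0.91, 1.82], [-1.04, 1.36], [-1.92, 1.95], [-1.52, 1.45], [-3.14, 3.14]. Speed limits (rad/s): [2.22, 2.22, 2.79, 3.14, 3.14, 3.14].

## Interface

Orientations are given as [roll, pitch, yaw] about the fixed x, y, z axes, in that order (R = Rz(yaw) Ry(pitch) Rx(roll)).
In Python, from workcell import arm gives the robot as it stands.
- The arm moves only by the shell command python3 -m pendant 'ROWS' [OPENING] [FORCE]. ROWS is JSON, a list that holds one entry, the list of rows, each a list of 6 numbers: the shift along the world's x, y, z in m, then the turn, a rotation vector about the world's x, y, z in rad. In form: [[[dx, dy, dz, rx, ry, rz], ...]]. A call has 1 to 10 rows; each row is the pose to reach, as a shift and turn from the pose commanded when the call began; what a row does not reach only later rows make up. A row lasts 1/8 s, in which the tool goes at most 62.5 mm and 10.7 degrees, less where a joint would pass 70% of its speed; a pose out of reach is approached as far as the arm can. A call with a gripper value outside its range is refused whole. OPENING is the closure, from 0 (fully open) to 1 (shut), set as the call begins (- or left out, the last holds). The fingers move at their own pace and stop on an object; FORCE is the grip in N (left out, the last holds). Time passes only in rows, so rows that repeat a pose let the fingers close. It gives the time, the measured TCP pose, the force, the opening and the grip force at its end, in the units of the state.
- arm.state(): the state, without advancing time (a new reading comes with each control period).
- arm.read_camera(name): name is "scene" or "side" or "wrist"; returns the picture (420x560x3 uint8, red, green, blue); there is no depth.
- arm.camera_params(name): a dict with "camera_matrix" (3x3 intrinsics, pixels), "xyz" and "orientation" of the camera in the world; the wrist camera has in their place "hand_eye" (4x4, takes a point from camera to tool coordinates, whose origin is the TCP and whose axes are the flange's). Camera axes: x right, y up, looking along -z (the intrinsics and any distortion apply to the point x, -y, -z); pixel columns grow to the right and rows downward; lengths in m; the calibration is good to about 2 mm. A picture is of the moment at which its call begins: read the wrist's pose just before it. camera_params takes no time and is no camera call.
- arm.hand_in(): hands the job in; it is judged then, once.
Trained networks look in the newest picture that a camera, given by its name, has taken for a name from the list of things; names that differ only in an ending like _2 or _b are one class to them, and where a whole thing is asked for, a point or a joint stands for the part that bears it (a point fixed in the world has none). Each returns a list of dicts, best first, with "confidence" (0 to 1); they miss things now and then, are a little off and sometimes report something else, mostly with a low value. They report only what shows in the picture. A call takes as long as a camera call. They do not tell look-alikes from the thing itself.
- arm.search_frame(name, camera): "centre" ([x, y, z] in m, in world coordinates, good to about 4 mm: the middle of the surface that is visible of it).
- arm.trace(name, camera): "mask" (420x560 bool, what is visible of it).
The state is a dict: "t": time; "qpos": joint angles; "joint_vel": joint speeds; "effort": joint torques, N m; "eef_pos": TCP position; "orientation": TCP orientation; "wrist_force": force on the tool from outside, world axes, zero at the start; "ft_torque": the same for the moment, N m; "finger_gap": opening from 0.0 (shut) to 1.0 (fully open); "gripper_force": force on a finger pad.
Only numpy, scipy, OpenCV 4.12 (cv2) and the standard library are available. Lean on these libraries where they do the work, as an engineer would, in place of code of your own. Each camera call takes 0.05 s, during which the arm holds its last target. There are 200 camera calls.

## Task

Take the T key with the longer handle, the one with the square shank, out of its compartment in the parts bin and push it fully home in the square keyhole of the mixer's control box. Then turn it clockwise, seen from above, as far as the switch goes, and leave the key standing in the switch. Leave the other parts in the bin and the other things on the bench where they are.

Things in the scene. Friction and masses are not known exactly. Their poses are not given: they have to be found in the camera images.
- bin: grey plastic parts bin, fixed to the bench, 185 (x) x 205 (y) x 45 high, walls, floor and dividers 5 thick, divided 2 x 2 into compartments 85 x 95 centred at (+-45, +-50); origin: centre of its underside
- key: the switch key to use, standing on its shank in one compartment: a T key 60 high. Steel square shank 16 x 16, 22 long (z 0 to 22), tapering to 11 x 11 over the last 6; steel collar 28 diameter, z 22 to 27; neck 11 diameter up to z 37; black plastic handle bar 46 long (along its x) x 12 wide (along its y), z 36 to 60. Origin: centre of the shank's lower end, z up the key
- short_key: a wrong key in another compartment: the same T form and height, but its black handle bar is only 24 long (x) x 12 wide and its shank is round, 21 diameter; it does not fit the switch. Origin: centre of the shank's lower end
- nozzle: steel conical piping nozzle in another compartment, 34 diameter at the foot, 45 high; origin: centre of its underside
- plug: dark rubber drain plug with a knob top in another compartment, 40 diameter, 42 high; origin: centre of its underside
- box: white control box of the dough mixer, fixed to the bench, 130 (x) x 170 (y) x 60 high, with a round key switch in the middle of its top; two marks on the top show the switch's end positions; lamps and the like stand at most 6 above the top; origin: centre of its underside
- socket (a point): centre of the keyhole's mouth on top of the switch cylinder, 88 above the bench. Cylinder 48 diameter, 28 high, with a black pointer rib on its -x side. The keyhole is square, 18 x 18, 28 deep, its sides along this point's x and y; the point turns with the cylinder. With the key fully home its collar rests on the mouth and its origin is 22 below
- rotor (a joint): angle of the switch cylinder in rad: 0 = off, grows clockwise seen from above to a stop at 1.2 = on; it stays where it is left. In the keyhole the key has about 0.13 rad of play either way
- dredger: bystander: aluminium flour shaker, 72 diameter, 104 high; origin: centre of its underside
- scraper: bystander: bench scraper with wooden grip, lying flat, 88 x 125 x 23; origin: on its underside
- basket: bystander: round wooden proofing bowl, 170 diameter, 65 high; origin: centre of its underside
Not all that is in view belongs to the job. What is shaped like the plug but green, pink or turquoise is not meant.

How it is judged:
By the outcome, as a careful person would: the job done as asked, in the order asked, and still so for the second after the job is handed in, with the robot touching nothing.
It also fails if it takes over 48 s, if anything falls off the work surface, if the arm or the gripper's body presses on something with over 40 N, if the wrist force passes 120 N, or if a joint passes its speed limit or range.

## Working session

There is one attempt and no reset: what is moved stays moved. The work goes in short steps, Python scripts to look and compute and a shell command to move; the robot and the scene stay as the last step left them, time stands still between calls to the robot, and variables do not carry over. Pictures are saved under pics/ and viewed, at most 10 in all, crops included, and the job is handed in when it is done.

```bash
mkdir -p pics; ls
cat > h.py <<'E'
import numpy as np, cv2
from workcell import arm
from scipy.spatial.transform import Rotation as R
def save(n,im): cv2.imwrite('pics/'+n,np.ascontiguousarray(im[...,::-1]))
E
python3 - <<'E'
from h import *
s=arm.read_camera('scene'); d=arm.read_camera('side')
save('s1.png',s); save('d1.png',d)
for c in ('scene','side','wrist'): print(arm.camera_params(c))
for n in ('key','short_key','socket','bin','box'):
  for c in ('scene','side'):
    print(n,c,[(np.round(r['centre'],3).tolist(),round(r['confidence'],2)) for r in arm.search_frame(n,c)][:4])
print(arm.state())
E
```

```text
pics
{'camera_matrix': array([[528.1322658 ,   0.        , 274.8189692 ],
       [  0.        , 528.1322658 , 211.72074071],
       [  0.        ,   0.        ,   1.        ]]), 'xyz': array([1.09923979, 1.04333374, 0.94284962]), 'orientation': array([ 0.91634344, -0.00914106,  2.66556547])}
{'camera_matrix': array([[463.01675609,   0.        , 281.46142366],
       [  0.        , 463.01675609, 212.47947517],
       [  0.        ,   0.        ,   1.        ]]), 'xyz': array([0.04309201, 0.64281768, 0.60271744]), 'orientation': array([ 0.98072134,  0.02377967, -2.45267303])}
{'camera_matrix': array([[352.55056334,   0.        , 280.74100496],
       [  0.        , 352.55056334, 210.46975208],
       [  0.        ,   0.        ,   1.        ]]), 'hand_eye': array([[ 9.35714714e-04,  9.65096637e-01,  2.61892355e-01,
         6.60255539e-02],
       [ 9.99999522e-01, -8.29019425e-04, -5.17886089e-04,
        -2.07887809e-05],
       [-2.82696274e-04,  2.61892714e-01, -9.65096952e-01,
        -1.49865410e-01],
       [ 0.00000000e+00,  0.00000000e+00,  0.00000000e+00,
         1.00000000e
[... 641 characters left out ...]
1, 0.017], 0.17)]
{'t': 0.6, 'qpos': array([-1.27458602e+00,  2.58569578e-01,  2.15034790e-02,  1.33372701e+00,
       -1.43432660e-05,  1.41817744e+00]), 'joint_vel': array([-0.00061484, -0.00087359,  0.00048361, -0.00152596,  0.00103722,
       -0.00040618]), 'effort': array([-2.45464842e-03, -5.55088699e+01,  3.44629455e+01,  1.36351846e-03,
       -2.23318266e-04,  3.93919564e-06]), 'eef_pos': array([ 0.23862884, -0.49551882,  0.22369663]), 'orientation': array([3.14159165e+00, 1.46655631e-05, 4.48829187e-01]), 'wrist_force': array([ 0.21418103, -0.81277995, -0.3598281 ]), 'ft_torque': array([-0.00802087,  0.0557929 ,  0.04570339]), 'gripper_force': 0.0, 'finger_gap': 1.0034764619913827}
```

View pics/d1.png

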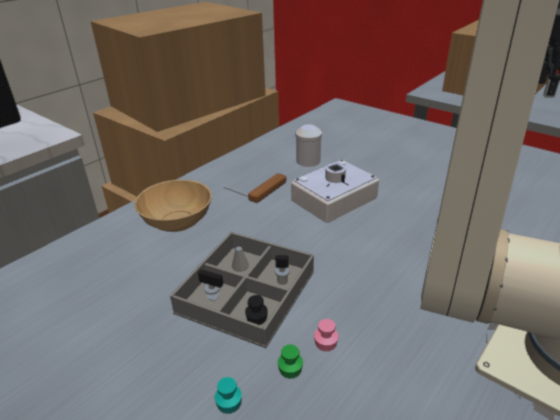

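View pics/s1.png

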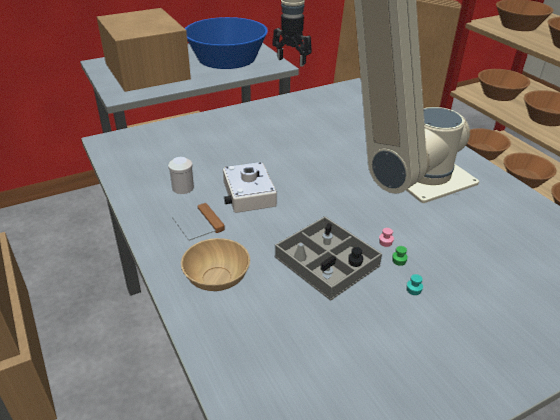

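Candidates: long black handle bar at side (211,277) / scene (328,263); short-handled key at side (282,263) / scene (328,229); dark plug at side (257,305). The coloured knobs on the bench are decoys. I choose the long bar at side (211,277). The switch is at side (336,172), and I'll measure it on the way to the bin.

```bash
python3 -m pendant '[[[0.04,0.04,0.05,0,0,0],[0.08,0.09,0.05,0,0,0],[0.12,0.14,0.06,0,0,0],[0.16,0.19,0.06,0,0,0],[0.20,0.24,0.06,0,0,0],[0.24,0.29,0.06,0,0,0],[0.27,0.345,0.06,0,0,0],[0.27,0.345,0.06,0,0,0],[0.27,0.345,0.06,0,0,0]]]' 0
python3 - <<'E'
from h import *
s=arm.state(); w=arm.read_camera('wrist'); save('w1.png',w)
np.savez('w1.npz',p=s['eef_pos'],o=s['orientation'],w=w); print(s['t'],s['eef_pos'],s['orientation'],s['qpos'])
E
```

```text
t: 1.72
eef_pos: [0.509, -0.1497, 0.2836]
orientation: [3.142, 0.0, 0.451]
wrist_force: [-0.4, -0.1, -0.3]
finger_gap: 1.006
gripper_force: 0.0
1.725 [ 0.50898818 -0.14970616  0.28357393] [3.14157075e+00 2.59108973e-04 4.51103010e-01] [-4.44166134e-01  2.15026932e-01  1.13645379e-01  1.46955971e+00
 -2.15896182e-04  2.24632352e+00]
```

View pics/w1.png

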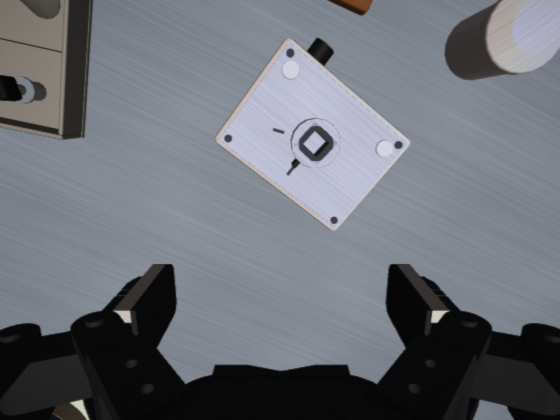

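The switch shows at (316,143) with its pointer rib at (295,163). The marks are at (291,171), off, and (279,130), on. I'll rectify that patch to the z=0.088 plane to measure it, then move over the bin.

```bash
cat >> h.py <<'E'
def cam(p,o):
    c=arm.camera_params('wrist'); T=np.eye(4); T[:3,:3]=R.from_euler('xyz',o).as_matrix(); T[:3,3]=p
    return c['camera_matrix'],T@c['hand_eye']
def proj(P,p,o):
    K,T=cam(p,o); q=(np.atleast_2d(P)-T[:3,3])@T[:3,:3]; q=q*[1,-1,-1]; q=q@K.T; return q[:,:2]/q[:,2:]
def rect(w,p,o,cx,cy,z,half,mmpx):
    "top-down picture, world x right, world y up, centre (cx,cy)"
    n=int(half/mmpx); g=np.linspace(-half,half,2*n)/1000; X,Y=np.meshgrid(cx+g,cy-g)
    uv=proj(np.c_[X.ravel(),Y.ravel(),np.full(X.size,z)],p,o).astype(np.float32).reshape(2*n,2*n,2)
    return cv2.remap(w,uv[...,0],uv[...,1],cv2.INTER_CUBIC)
E
python3 - <<'E'
from h import *
d=np.load('w1.npz'); im=rect(d['w'],d['p'],d['o'],0.56,-0.15,0.088,50,0.2)
for k in range(0,500,50): cv2.line(im,(k,0),(k,6),(255,0,0),1); cv2.line(im,(0,k),(6,k),(255,0,0),1)
save('r1.png',im)
E
python3 -m pendant '[[[0.0,0.055,0,0,0,0.1],[0.0,0.11,0,0,0,0.2],[0.0,0.165,0,0,0,0.3],[0.0,0.22,0,0,0,0.4],[0.0,0.275,0,0,0,0.5],[0.0,0.33,0,0,0,0.5],[0.0,0.36,0,0,0,0.5],[0.0,0.36,0,0,0,0.5],[0.0,0.36,0,0,0,0.5]]]' 0
python3 - <<'E'
from h import *
s=arm.state(); w=arm.read_camera('wrist'); save('w2.png',w)
np.savez('w2.npz',p=s['eef_pos'],o=s['orientation'],w=w); print(s['t'],s['eef_pos'],s['orientation'])
for n in ('key','short_key'): print(n,[(np.round(r['centre'],3).tolist(),round(r['confidence'],2)) for r in arm.search_frame(n,'wrist')][:4])
E
```

```text
t: 2.9
eef_pos: [0.5089, 0.2079, 0.2837]
orientation: [3.141, 0.0, 0.947]
wrist_force: [0.1, -0.9, 0.4]
finger_gap: 0.999
gripper_force: 0.0
2.9 [0.50893319 0.20786457 0.28365598] [3.14138840e+00 4.71942968e-04 9.47316120e-01]
key [([0.539, 0.255, 0.068], 0.6)]
short_key [([0.475, 0.147, 0.048], 0.87)]
```

View pics/r1.png

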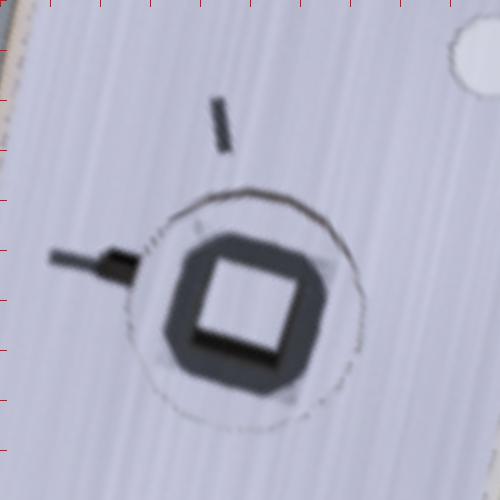

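View pics/w2.png

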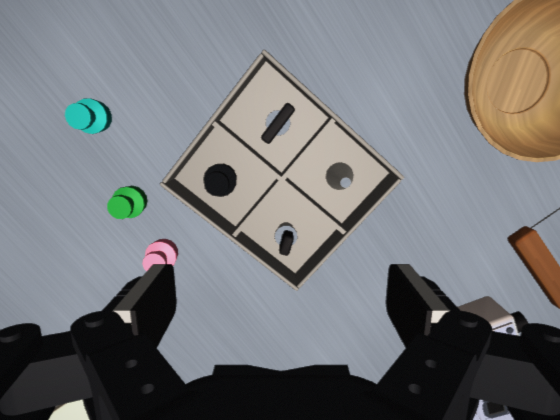

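r1: the mouth centre is at (246,311), i.e. world (0.5592, -0.1622), and its sides give a socket yaw of about -0.29 rad. w2: the long-bar key is at (278,123), short key (287,240), plug (220,180), nozzle (341,177). Next is a close rectified crop of the key at handle-top height.

Run:
```python
from h import *
d=np.load('w2.npz'); im=rect(d['w'],d['p'],d['o'],0.54,0.257,0.065,50,0.2)
g=(im.max(2)<60).astype(np.uint8); c=max(cv2.findContours(g[100:400,100:400].copy(),0,2)[0],key=cv2.contourArea)+100
r=cv2.minAreaRect(c); print(r, 0.54+(r[0][0]-250)*2e-4, 0.257-(r[0][1]-250)*2e-4)
cv2.drawContours(im,[cv2.boxPoints(r).astype(int)],0,(255,0,0),1); save('r2.png',im)
```

```text
((249.22723388671875, 250.85044860839844), (55.04000473022461, 221.96002197265625), 73.73979187011719) 0.5398454467773438 0.2568299102783203
```

View pics/r2.png

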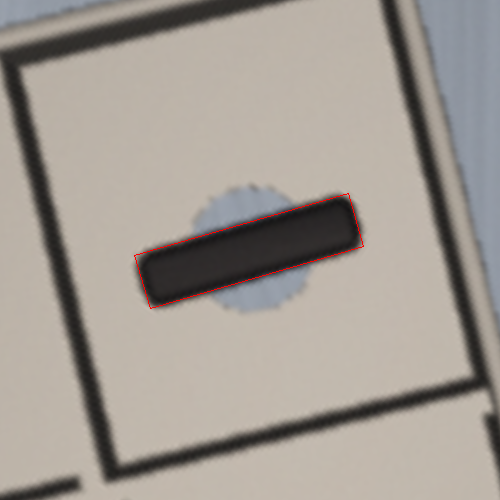

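The crop shows the long bar, about 44 x 11 mm, over a round collar at (249,251), i.e. world (0.540, 0.257) and axis +0.284 rad. It's the right key. I'll turn the tool to yaw 3.425, over the key, with the gripper half closed, then recheck from there.

```bash
python3 -m pendant '[[[0.005,0.005,0,0,0,0.18],[0.01,0.01,0,0,0,0.36],[0.015,0.015,0,0,0,0.54],[0.02,0.02,0,0,0,0.72],[0.025,0.03,0,0,0,0.9],[0.031,0.04,0,0,0,1.08],[0.031,0.049,0,0,0,1.26],[0.031,0.049,0,0,0,1.44],[0.031,0.049,0,0,0,1.62],[0.031,0.049,0,0,0,1.8]]]' 0.5 
python3 -m pendant '[[[0,0,-0.02,0,0,0.17],[0,0,-0.05,0,0,0.34],[0,0,-0.08,0,0,0.51],[0,0,-0.10,0,0,0.678],[0,0,-0.10,0,0,0.678],[0,0,-0.10,0,0,0.678]]]'
python3 - <<'E'
from h import *
s=arm.state(); w=arm.read_camera('wrist'); save('w3.png',w)
np.savez('w3.npz',p=s['eef_pos'],o=s['orientation'],w=w); print(s['t'],s['eef_pos'],s['orientation'],s['qpos'])
im=rect(w,s['eef_pos'],s['orientation'],0.54,0.257,0.065,50,0.2)
g=(im.max(2)<60).astype(np.uint8)
for c in cv2.findContours(g,0,2)[0]:
    if cv2.contourArea(c)>3000:
        r=cv2.minAreaRect(c); print(r, 0.54+(r[0][0]-250)*2e-4, 0.257-(r[0][1]-250)*2e-4)
save('r3.png',np.hstack([im[:420],cv2.resize(w,(300,420))]))
E
```

```text
t: 4.3
eef_pos: [0.5399, 0.2574, 0.2838]
orientation: [-3.142, 0.0, 2.753]
wrist_force: [0.1, 0.7, -0.6]
finger_gap: 0.501
gripper_force: 0.0
t: 5.05
eef_pos: [0.5402, 0.258, 0.1847]
orientation: [-3.142, 0.001, -2.861]
wrist_force: [-0.5, -0.3, 0.2]
finger_gap: 0.498
gripper_force: 0.0
5.05 [0.54020668 0.25804605 0.18471581] [-3.14156517e+00  1.23392888e-03 -2.86083406e+00] [ 3.05562798e-01  3.53724760e-01  5.99794311e-02  1.27581813e+00
 -5.80761743e-05  2.48041811e-02]
((449.5071105957031, 464.8909606933594), (83.47041320800781, 49.543277740478516), 75.3236083984375) 0.5799014221191406 0.21402180786132813
((238.32867431640625, 252.87210083007812), (55.07719802856445, 234.79269409179688), 73.46017456054688) 0.5376657348632813 0.2564255798339844
((220.89031982421875, 235.31112670898438), (418.2926940917969, 389.1473388671875), 76.87083435058594) 0.5341780639648438 0.2599377746582031
((145.29412841796875, 34.676475524902344), (20.37299156188965, 303.4120178222656), 75.96376037597656) 0.5190588256835937 0.3000647048950195
```

View pics/r3.png

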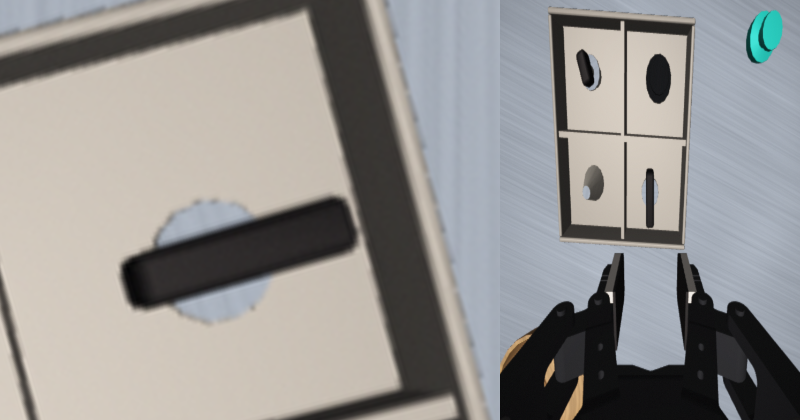

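The bar is centred between the fingers at about (0.5395, 0.2568), with the end face visible on its left. I'll lower to TCP z 0.059 and grip.

```bash
python3 -m pendant '[[[-0.001,-0.001,-0.04,0,0,0],[-0.001,-0.001,-0.08,0,0,0],[-0.001,-0.001,-0.11,0,0,0],[-0.001,-0.001,-0.126,0,0,0],[-0.001,-0.001,-0.126,0,0,0],[-0.001,-0.001,-0.126,0,0,0]]]'
python3 -m pendant '[[[0,0,0,0,0,0],[0,0,0,0,0,0],[0,0,0,0,0,0],[0,0,0,0,0,0],[0,0,0,0,0,0],[0,0,0,0,0,0]]]' 1 60
```

```text
t: 5.85
eef_pos: [0.5395, 0.2577, 0.0591]
orientation: [3.142, 0.002, -2.857]
wrist_force: [-0.0, 0.1, 0.5]
finger_gap: 0.502
gripper_force: 0.0
t: 6.6
eef_pos: [0.5386, 0.2575, 0.0576]
orientation: [-3.142, -0.0, -2.856]
wrist_force: [0.8, 0.4, -0.0]
finger_gap: -0.004
gripper_force: 0.0
```

The fingers shut on nothing, so I'll look.

Run:
```python
from h import *
s=arm.state(); w=arm.read_camera('wrist'); d=arm.read_camera('side'); c=arm.read_camera('scene')
a=cv2.resize(d[200:350,150:350],(533,400),interpolation=2); b=cv2.resize(c[190:310,250:410],(533,400))
save('v4.png',np.hstack([cv2.resize(d[210:350,160:330],(400,330)),cv2.resize(w,(400,330))]))
```

```text
(no output)
```

View pics/v4.png

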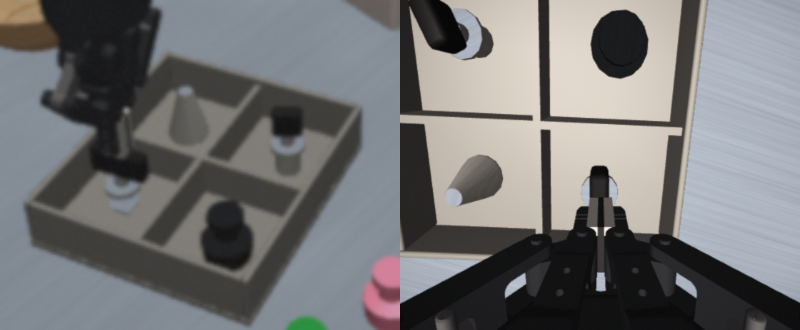

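Run:
```python
from h import *
s=arm.state(); p,o=s['eef_pos'],s['orientation']; print(s['t'],s['finger_gap'],s['gripper_force'])
M=R.from_euler('xyz',o).as_matrix()
for n,t in {'bar near end top':[.023,.006,-.007],'bar near end top-':[.023,-.006,-.007],'near end bottom':[.023,.006,.017],'pad edge at z0':[.011,.006,0],'pad tip':[.011,0,.022],'far end top':[-.023,0,-.007],'collar near':[.014,0,.026],'shank tip':[0,0,.053]}.items():
    print(n,proj(p+M@np.array(t),p,o).round())
w=arm.read_camera('wrist'); np.save('w4.npy',w)
print(w[190:330:5,281].max(1)); 
for r in (212,220,230,245,260,280,300): print(r,w[r,250:312:2].max(1))
```

```text
6.75 -0.0017135632190398253 0.0
bar near end top [[295. 221.]]
bar near end top- [[267. 221.]]
near end bottom [[293. 207.]]
pad edge at z0 [[294. 242.]]
pad tip [[281. 227.]]
far end top [[281. 317.]]
collar near [[281. 219.]]
shank tip [[281. 228.]]
[218 217 216 215 160  13  13  31  49  46  47  45  43  15  16  15  18  15
  16  16  62  64  65  63  63  63  62  64]
212 [214 214 214 214 214 213 213 214 213 154  48  15  14  13  12  13  13  13
  21  66 193 214 214 213 213 214 213 213 214 214 213]
220 [211 211 212 213 212 212 213 213 124  15  13  12  11  12  13  13  13  10
  11  10  10 174 212 213 213 212 212 212 211 211 212]
230 [209 209 210 209 159 183 200 193  37  33  40  47  47  46  47  48  48  47
  45  34  25  69 199 202 164 154 210 210 211 211 210]
245 [207 203 186 201 200 200 200 193  45  33  40  43  45  45  45  44  45  47
  42  33  24  96 200 201 201 201 201 163 207 208 208]
260 [204 203 204 204 199 203 204 146  92  92  92  92  92  89  20  16  16  28
  89  92  92  91  93  94 184 199 206 206 204 206 206]
280 [20 19 20 19 19 20 77 91 92 91 91 91 91 55 17 14 17 20 80 92 92 92 92 92
 93 50 19 19 21 19 20]
300 [40 54 55 53 45 29 19 20 19 19 19 19 47 79 64 64 66 65 97 29 20 19 19 19
 19 20 40 52 56 56 49]
```

Run:
```python
from h import *
print(arm.nose_length,[a for a in dir(arm) if a[0]!='_'])
s=arm.state(); p,o=s['eef_pos'],s['orientation']; print(p,o,s['wrist_force'])
M=R.from_euler('xyz',o).as_matrix()
for z in (-.04,-.03,-.02,-.01,0,.01,.02,.022):
  print(z,proj(p+M@np.array([.011,0,z]),p,o).round(), proj(p+M@np.array([-.011,0,z]),p,o).round())
w=np.load('w4.npy')
print(w[225:330:3,270].max(1)); print(w[225:330:3,281].max(1))
c=w[195:345,206:356]; save('w4c.png',cv2.resize(c,(600,600),interpolation=cv2.INTER_CUBIC))
```

```text
0.022 ['IKError', 'camera_params', 'hand_in', 'nose_length', 'read_camera', 'search_frame', 'state', 'trace']
[0.53864564 0.2574599  0.05765523] [-3.14154754e+00 -3.07990775e-05 -2.85640939e+00] [ 0.14735459 -0.32334252 -0.66888643]
-0.04 [[281. 282.]] [[281. 338.]]
-0.03 [[281. 270.]] [[281. 323.]]
-0.02 [[281. 259.]] [[281. 309.]]
-0.01 [[281. 250.]] [[281. 297.]]
0 [[281. 242.]] [[281. 286.]]
0.01 [[281. 235.]] [[281. 277.]]
0.02 [[281. 228.]] [[281. 268.]]
0.022 [[281. 227.]] [[281. 267.]]
[ 28  38  40  40  39  40  41  40  40  90  92  93  92  92  92  91  93  91
  91  91  91 123 189  19  19  19  19  19  19  18  18  16  15  17  16]
[31 41 48 47 47 47 46 44 45 16 15 16 16 15 15 18 17 16 16 13 16 21 64 65
 65 65 63 63 64 63 63 62 63 64 61]
```

View pics/w4c.png

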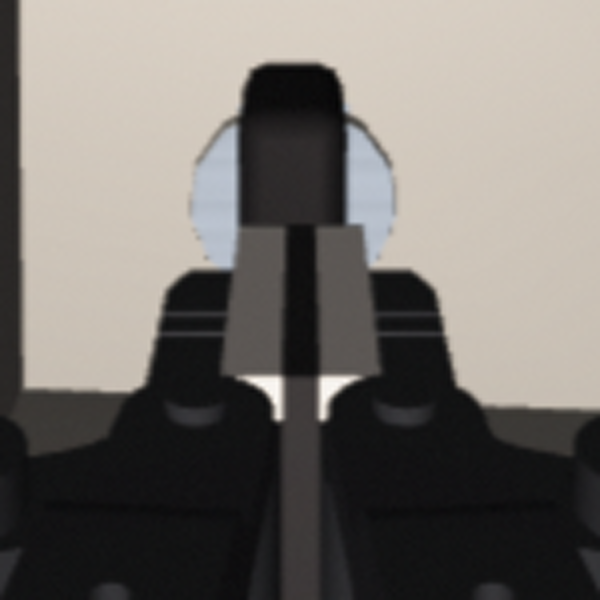

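The pads have shut above the bar: the pad's lower edge is at crop (300,225), in front of the bar's top, and no force is felt. So the real fingertips sit about 30 mm behind the nominal position. I'll reopen halfway and go lower in guarded steps.

```bash
python3 -m pendant '[[[0,0,0.01,0,0,0],[0,0,0.01,0,0,0],[0,0,0.01,0,0,0],[0,0,0.01,0,0,0]]]' 0.5
python3 -m pendant '[[[0,0,-0.015,0,0,0],[0,0,-0.025,0,0,0],[0,0,-0.025,0,0,0]]]'
python3 - <<'E'
from h import *
s=arm.state(); w=arm.read_camera('wrist'); d=arm.read_camera('side');np.save('w5.npy',w)
print(s['t'],s['eef_pos'],s['finger_gap'],s['wrist_force'])
save('v5.png',np.hstack([cv2.resize(d[210:350,160:330],(400,330),interpolation=2),cv2.resize(w[130:378,140:440],(400,330),interpolation=2)]))
E
```

```text
t: 7.3
eef_pos: [0.5385, 0.2574, 0.0676]
orientation: [-3.142, -0.0, -2.856]
wrist_force: [-0.6, 0.3, -0.7]
finger_gap: 0.501
gripper_force: 0.0
t: 7.68
eef_pos: [0.5378, 0.2572, 0.0412]
orientation: [-3.141, -0.003, -2.856]
wrist_force: [-0.1, 0.5, 0.2]
finger_gap: 0.501
gripper_force: 0.0
7.675 [0.53781727 0.25716404 0.04116014] 0.5006949099590853 [-0.08469342  0.48467409  0.17097585]
```

View pics/v5.png

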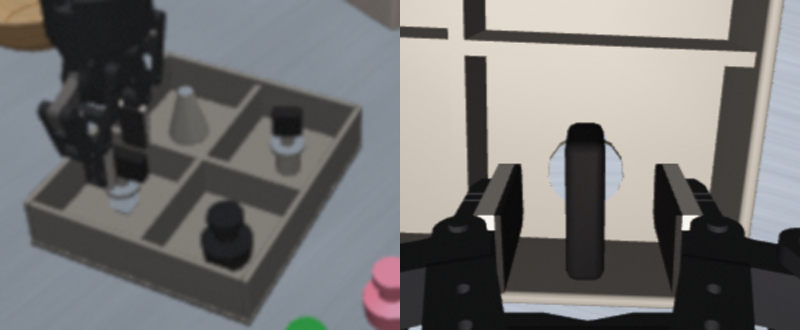

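The bar is now centred between the pads, at (585,200) in the right half. I'll lower a bit more, then close.

```bash
python3 -m pendant '[[[0.002,0,-0.008,0,0,0],[0.002,0,-0.016,0,0,0],[0.002,0,-0.016,0,0,0]]]'
python3 -c "
from h import *
s=arm.state();print(s['qpos'],s['eef_pos'],s['orientation'])"
python3 -m pendant '[[[0.002,0,-0.016,0,0,0],[0.002,0,-0.016,0,0,0],[0.002,0,-0.016,0,0,0],[0.002,0,-0.016,0,0,0],[0.002,0,-0.016,0,0,0]]]' 1 80
```

```text
t: 8.15
eef_pos: [0.5401, 0.2573, 0.0258]
orientation: [3.142, -0.001, -2.856]
wrist_force: [-0.4, -0.2, 0.2]
finger_gap: 0.499
gripper_force: 0.0
[ 3.04375254e-01  4.61487681e-01 -1.98920644e-01  9.11883734e-01
  2.89631568e-05  1.92064826e-02] [0.54012913 0.25731143 0.02578952] [ 3.14159242e+00 -1.49601294e-03 -2.85642390e+00]
t: 8.78
eef_pos: [0.5429, 0.2575, 0.0106]
orientation: [-3.142, 0.0, -2.856]
wrist_force: [2.5, 2.5, 3.4]
finger_gap: 0.276
gripper_force: 78.3
```

I repeated the row offset by mistake, so the pads went 16 mm too low and closed around the collar or shank. I'll open, rise and recheck.

```bash
python3 -m pendant '[[[0,0,0,0,0,0],[0,0,0,0,0,0],[0,0,0,0,0,0],[-0.002,0,0.018,0,0,0],[-0.002,0,0.018,0,0,0],[-0.002,0,0.018,0,0,0]]]' 0.5
python3 - <<'E'
from h import *
s=arm.state(); p,o=s['eef_pos'],s['orientation'];w=arm.read_camera('wrist');np.save('w6.npy',w); print(p,o)
for v,(a,b) in {'now':(p,o)}.items():
  im=rect(w,p,o,0.54,0.257,0.065,40,0.2); g=(im.max(2)<75).astype(np.uint8)
  for c in cv2.findContours(g,0,2)[0]:
    if cv2.contourArea(c)>3000:
        r=cv2.minAreaRect(c); print(np.round(r[0],1),np.round(r[1],1),r[2], 0.54+(r[0][0]-200)*2e-4, 0.257-(r[0][1]-200)*2e-4)
M=R.from_euler('xyz',o).as_matrix(); K=.065-p[2]
for x in (.023,0,-.023): print(x,proj(p+M@np.array([x,0,-K]),p,o).round())
for r in range(200,400,10):
  row=w[r].max(1).astype(int); print(r,''.join('#' if v<30 else '+' if v<75 else '-' if v<130 else '.' for v in row[200:362:2]))
E
```

```text
t: 9.52
eef_pos: [0.5405, 0.2574, 0.0282]
orientation: [-3.142, -0.0, -2.856]
wrist_force: [-0.2, 1.1, 1.7]
finger_gap: 0.501
gripper_force: 0.0
[0.54047276 0.257399   0.02824562] [-3.14153225e+00 -2.99121533e-04 -2.85638699e+00]
[199.5 199.5] [399. 399.] 0.0 0.5398999938964845 0.25710000610351563
0.023 [[281. 246.]]
0 [[281. 306.]]
-0.023 [[281. 361.]]
200 -................................................................................
210 -................................................................................
220 -................................................................................
230 +...............................+##############..................................
240 +..............................-###############+.--..............................
250 +..............................+++++++++++++++#+.....-...........................
260 +.....------###+...............+++++++++++++++#+..................####------.....
270 ###-------######...............+++++++++++++++#+.................-######-------##
280 --------########...............-+++++++++++++##+....
[... 275 characters left out ...]
####+++#####
320 ######+++####+++++++++++++++++++#++++++++++++##+++++++++++++++++----+####+++#####
330 ######+++###++++++++++++++++++++#++++++++++++##+++++++++++++++++++++++###+++#####
340 #######++##+++++++++++++++++++++#+++++++++++###++++++++++++++++++++++++#+++######
350 ########+++++++++++++++++++++++++++#++#++####+++++++++++++++++++++++++++++#######
360 #########++++++++++++++++++++++++++++++++++++++++++++++++++++++++++++++++########
370 ####################################++--.--++####################################
380 #################################################################################
390 #################################################################################
```

The bar is still upright and aligned between the pads (columns 263-294, rows 248-347). Closing here.

```bash
python3 -m pendant '[[[0,0,0,0,0,0],[0,0,0,0,0,0],[0,0,0,0,0,0],[0,0,0,0,0,0],[0,0,0,0,0,0],[0,0,0,0,0,0]]]' 1 80
```

```text
t: 10.32
eef_pos: [0.5407, 0.2574, 0.0287]
orientation: [-3.142, 0.0, -2.856]
wrist_force: [-0.0, -0.5, -1.5]
finger_gap: 0.127
gripper_force: 77.8
```

Gap 0.127, about 12 mm: the bar is gripped. Lift.

```bash
python3 -m pendant '[[[0,0,0.02,0,0,0],[0,0,0.06,0,0,0],[0,0,0.10,0,0,0],[0,0,0.13,0,0,0],[0,0,0.13,0,0,0]]]'
python3 -m pendant '[[[0.002,-0.04,0,0,0,-0.08],[0.004,-0.09,0,0,0,-0.16],[0.006,-0.14,0,0,0,-0.24],[0.008,-0.19,0,0,0,-0.32],[0.010,-0.24,0,0,0,-0.40],[0.012,-0.29,0,0,0,-0.48],[0.015,-0.34,0,0,0,-0.575],[0.018,-0.39,0,0,0,-0.575],[0.0195,-0.42,0,0,0,-0.575],[0.0195,-0.42,0,0,0,-0.575]]]'
python3 - <<'E'
from h import *
s=arm.state(); p,o=s['eef_pos'],s['orientation'];w=arm.read_camera('wrist');np.savez('w7.npz',w=w,p=p,o=o); print(s['t'],p,o,s['wrist_force'],s['finger_gap'])
M=R.from_euler('xyz',o).as_matrix()
print('bar ends',[proj(p+M@np.array([x,0,.0237-.060]),p,o).round() for x in(.024,-.022)],'shank tip',proj(p+M@np.array([.001,0,.0237]),p,o).round(), 'collar near',proj(p+M@np.array([.015,0,.0237-.027]),p,o).round())
S=np.array([.5592,-.1622,.088]);a=np.linspace(0,2*np.pi,9)[:-1]
print('rim',proj(S+.024*np.c_[np.cos(a),np.sin(a),0*a],p,o).round().tolist())
im=rect(w,p,o,.5592,-.1622,.088,45,.5); g=cv2.cvtColor(im,cv2.COLOR_RGB2GRAY)
for r in range(0,180,5): print(''.join(' .:-=+*#%@'[::-1][min(9,int(v)//24)] for v in g[r,::2]))
for n in ('socket','key'):
  for c in ('wrist','scene','side'):
    print(n,c,[(np.round(r['centre'],4).tolist(),round(r['confidence'],2)) for r in arm.search_frame(n,c)][:2] if (arm.read_camera(c) is not None) else 0)
E
```

```text
t: 10.95
eef_pos: [0.5417, 0.2578, 0.1611]
orientation: [3.142, 0.005, -2.856]
wrist_force: [0.4, -0.2, -2.2]
finger_gap: 0.127
gripper_force: 78.0
t: 12.2
eef_pos: [0.5596, -0.1645, 0.157]
orientation: [3.142, -0.002, 2.849]
wrist_force: [0.1, 1.1, -1.1]
finger_gap: 0.13
gripper_force: 78.1
12.2 [ 0.5595737  -0.16446023  0.15700994] [ 3.14153601e+00 -2.07944551e-03  2.84877125e+00] [ 0.09107048  1.05665741 -1.11397552] 0.13047037592168517
bar ends [array([[281., 243.]]), array([[281., 358.]])] shank tip [[281. 244.]] collar near [[281. 236.]]
rim [[294.0, 253.0], [316.0, 236.0], [320.0, 209.0], [302.0, 187.0], [273.0, 184.0], [251.0, 202.0], [249.0, 230.0], [267.0, 250.0]]
 . ..    ..  . .  ......... .. .. ..  .   .....       ..                    .::.          
.  ..   ..  .    ... .....  ..... .. ..   ....       ...                      .::.        
. ..    .   .     ... .........=+-.  .   .....       ..          .                .....   
  .   ...        ......... ...:***. ..   .....      ..                                    
 ..   ..   .     ........ .... +#*- .   .....       .
[... 2506 characters left out ...]
  ..                    ..    .. .   ...  .. ..... .  *@@@@@@@%@%%########=:*@@
   .. ....  ..                     ..    . ..   ..   . ......   .=@@@@@@%%@@%@@@%%###@@@@@
  ..  ...   ..                    ..    .. .   ..   .  .....   ...-%@@@@%@@%@@@@@@@@@@@@@@
 ... ....  ..              .      ..    . ..   ..  .. ......   ..  .-*%%@@%%@@@@@@@@@@@@@%
socket wrist [([0.5518, -0.158, 0.0863], 0.58)]
socket scene [([0.5626, -0.1466, 0.0847], 0.55)]
socket side [([0.5492, -0.1486, 0.0836], 0.84)]
key wrist [([0.5498, -0.1601, 0.1951], 0.97), ([0.5426, -0.155, 0.0584], 0.66)]
key scene [([0.562, -0.1537, 0.178], 0.6), ([0.5647, -0.1484, 0.0833], 0.22)]
key side [([0.5472, -0.1529, 0.1631], 0.68)]
```

The socket seen from the other side is confirmed at (0.559, -0.162). The key hangs above it. Correct the small offset and descend to just above the mouth.

```bash
python3 -c "
from h import *
print(arm.state()['eef_pos'],arm.state()['orientation'])"
python3 -m pendant '[[[0,0.001,-0.01,0,0,0],[0,0.001,-0.02,0,0,0],[0,0.001,-0.03,0,0,0],[0,0.001,-0.035,0,0,0],[0,0.001,-0.035,0,0,0],[0,0.001,-0.035,0,0,0]]]'
python3 - <<'E'
from h import *
s=arm.state();p,o=s['eef_pos'],s['orientation'];print(p,o,s['wrist_force'])
w=arm.read_camera('wrist');np.savez('w8.npz',w=w,p=p,o=o)
im=w[180:300,221:341]; g=cv2.cvtColor(im,cv2.COLOR_RGB2GRAY)
for r in range(0,120,4): print(180+r,''.join(' .:-=+*#%@'[::-1][min(9,int(v)//24)] for v in g[r,::2]))
S=np.array([.5592,-.1622,.088]);a=np.linspace(0,2*np.pi,9)[:-1]-.29
print('rim',proj(S+.024*np.c_[np.cos(a),np.sin(a),0*a],p,o).round().tolist())
M=R.from_euler('xyz',o).as_matrix()
a=np.linspace(0,2*np.pi,9)[:-1]
print('collar',proj(p+(np.c_[.001+.014*np.cos(a),.014*np.sin(a),0*a+.0237-.027])@M.T,p,o).round().tolist())
E
```

```text
[ 0.56015998 -0.16234688  0.15875891] [-3.14154966e+00  1.40535156e-04  2.85207804e+00]
t: 13.6
eef_pos: [0.5603, -0.1616, 0.1239]
orientation: [-3.142, 0.0, 2.852]
wrist_force: [0.3, 1.4, -1.5]
finger_gap: 0.126
gripper_force: 78.1
[ 0.56030386 -0.161637    0.12393372] [-3.14154853e+00  4.37705539e-04  2.85174059e+00] [ 0.2835938   1.43534132 -1.45403147]
180 ...........................#%%%+............................
184 ...........................#%%%+............................
188 ......................-+***%%%%#***+........................
192 ..................:********%%%%#********:.................-*
196 ................=******+-:.::::::-+*******=...........-##*#*
200 ..............=***+-..................:+**##+.......=##*-...
204 .............+*+:.. . ... .. ... .. . ....=*#*..............
208       . ....+=..............................-*+.   . .......
212 ...........=........-*####*#########*=........-=............
216 ..........-.......-*###################*:......-=...........
220 .........-......:***##*+++********++*##*#+......-...........
224 ........:......:*####%
[... 777 characters left out ...]
#%@@@%%%%%%%%%%%%@@@@#######@@@@@@@+     
276 .....=@@@@@@@%######%@@@%%%%%%%%%%%%@@@@#######%@@@@@@@:....
280 ....:%@@@@@@@#######@@@@%%%%%%%%%%%%@@@@%######%@@@@@@@#....
284 ....*@@@@@@@%#######@@@@%%%%%%%%%%%%@@@@%#######@@@@@@@@+...
288 ...=@@@@@@@@%%*+===+%@@@%%%%%%%%%%%%@@@@%+==++*%@@@@@@@@%:..
292 .*@@@@@@@@@@@@@@@+ .#%@@%%%%%%%%%%%%@@%#* .*@@@@@@@@@@@@@@@+
296 @@@@@%%@@%%%@@@@@@-.##@@%%%%%%%%%%%@@@%#*.*@@@@@%%%@@%%@@@@@
rim [[279.0, 276.0], [309.0, 265.0], [322.0, 236.0], [310.0, 207.0], [279.0, 194.0], [248.0, 207.0], [236.0, 236.0], [250.0, 264.0]]
collar [[281.0, 236.0], [303.0, 245.0], [312.0, 265.0], [302.0, 285.0], [281.0, 293.0], [259.0, 285.0], [250.0, 265.0], [259.0, 244.0]]
```

The keyhole bezel is centred at column 279 and the tool axis at 281, a 1 mm error in y. I'll correct that and start the insertion guarded.

```bash
python3 -m pendant '[[[-0.0003,-0.001,-0.006,0,0,0],[-0.0003,-0.001,-0.012,0,0,0],[-0.0003,-0.001,-0.016,0,0,0],[-0.0003,-0.001,-0.018,0,0,0],[-0.0003,-0.001,-0.018,0,0,0]]]'
```

```text
t: 14.28
eef_pos: [0.56, -0.1626, 0.1056]
orientation: [-3.142, 0.0, 2.852]
wrist_force: [0.3, -0.1, -0.9]
finger_gap: 0.128
gripper_force: 78.1
```

```bash
python3 -m pendant '[[[0,0,-0.003,0,0,0],[0,0,-0.006,0,0,0],[0,0,-0.009,0,0,0],[0,0,-0.009,0,0,0]]]'
```

```text
t: 14.78
eef_pos: [0.5601, -0.1627, 0.0965]
orientation: [3.142, 0.001, 2.852]
wrist_force: [5.1, -2.2, -3.1]
finger_gap: 0.129
gripper_force: 77.9
```

```bash
python3 -m pendant '[[[0.001,-0.0003,-0.002,0,0,0],[0.001,-0.0003,-0.004,0,0,0],[0.001,-0.0003,-0.006,0,0,0],[0.001,-0.0003,-0.007,0,0,0],[0.001,-0.0003,-0.008,0,0,0],[0.001,-0.0003,-0.008,0,0,0]]]'
```

```text
t: 15.52
eef_pos: [0.5606, -0.1627, 0.0893]
orientation: [-3.142, 0.0, 2.852]
wrist_force: [-3.0, 0.4, 5.6]
finger_gap: 0.127
gripper_force: 79.4
```

```bash
python3 -m pendant '[[[0,0,-0.001,0,0,0],[0,0,-0.002,0,0,0],[0,0,-0.002,0,0,0]]]'
```

```text
t: 15.9
eef_pos: [0.5607, -0.1628, 0.0892]
orientation: [-3.141, 0.002, 2.852]
wrist_force: [-9.1, 2.4, 22.8]
finger_gap: 0.129
gripper_force: 81.8
```

The key is home: firm stop at TCP z 0.0892, 0.0897 expected. Relieve the pressure and turn clockwise.

```bash
python3 -m pendant '[[[0,0,0.001,0,0,-0.12],[0,0,0.001,0,0,-0.24],[-0.0003,0,0.001,0,0,-0.36],[-0.0005,-0.0002,0.001,0,0,-0.48],[-0.0007,-0.0003,0.001,0,0,-0.60],[-0.0008,-0.0004,0.001,0,0,-0.72],[-0.0009,-0.0005,0.001,0,0,-0.84],[-0.001,-0.0006,0.001,0,0,-0.96],[-0.001,-0.0006,0.001,0,0,-1.08],[-0.001,-0.0006,0.001,0,0,-1.15]]]'
python3 -c "
from h import *
s=arm.state();print(s['ft_torque'],s['orientation'],s['qpos'])"
```

```text
t: 17.15
eef_pos: [0.5598, -0.1641, 0.0893]
orientation: [3.141, 0.002, 1.699]
wrist_force: [-5.1, -1.2, 12.5]
finger_gap: 0.122
gripper_force: 80.3
[-0.28497786  1.02562267  0.07721008] [3.14074162e+00 2.01642465e-03 1.69852728e+00] [-0.42826491  0.38269526 -0.14880645  1.03750753 -0.00126353  1.01479848]
```

```bash
python3 -m pendant '[[[0,0,0,0,0,-0.05],[0,0,0,0,0,-0.10],[0,0,0,0,0,-0.10]]]' ; python3 -c "
from h import *
s=arm.state();print(s['ft_torque'],s['orientation'])"
python3 -m pendant '[[[0,0,0,0,0,-0.04],[0,0,0,0,0,-0.07],[0,0,0,0,0,-0.07]]]' ; python3 -c "
from h import *
s=arm.state();print(s['ft_torque'],s['orientation'])"
```

```text
t: 17.52
eef_pos: [0.5598, -0.1643, 0.0893]
orientation: [3.141, 0.002, 1.601]
wrist_force: [-5.0, -2.3, 11.5]
finger_gap: 0.125
gripper_force: 80.3
[-0.44700193  1.15007605  0.09590538] [3.14058936e+00 2.32919496e-03 1.60075608e+00]
t: 17.9
eef_pos: [0.5596, -0.1645, 0.0893]
orientation: [3.141, 0.003, 1.531]
wrist_force: [-6.3, -4.5, 13.0]
finger_gap: 0.126
gripper_force: 80.4
[-0.72874189  1.26051685  0.38735438] [3.14076192e+00 2.77083228e-03 1.53124897e+00]
```

```bash
for i in 1; do python3 -m pendant '[[[0,0.0005,0,0,0,-0.03],[0,0.0005,0,0,0,-0.06],[0,0.0005,0,0,0,-0.06]]]' ; python3 -c "
from h import *
s=arm.state();print(s['ft_torque'],s['orientation'])"; done
python3 -m pendant '[[[0,0,0,0,0,-0.03],[0,0,0,0,0,-0.06],[0,0,0,0,0,-0.06]]]' ; python3 -c "
from h import *
s=arm.state();print(s['ft_torque'],s['orientation'])"
```

```text
t: 18.27
eef_pos: [0.5596, -0.1645, 0.0893]
orientation: [3.141, 0.004, 1.472]
wrist_force: [-6.4, -6.6, 12.6]
finger_gap: 0.124
gripper_force: 81.5
[-1.26079384  1.38262554  0.98307925] [3.14073205 0.00370142 1.471701  ]
t: 18.65
eef_pos: [0.5594, -0.1645, 0.0893]
orientation: [3.141, 0.004, 1.412]
wrist_force: [-6.9, -7.4, 13.5]
finger_gap: 0.123
gripper_force: 83.1
[-1.32416351  1.51568522  1.2012582 ] [3.1407467  0.0038079  1.41203711]
```

Torque rises to 1.2 Nm, so the stop seems reached. I'll check the pointer angle against the on mark (about 97°).

```bash
cat > ptr.py <<'E'
from h import *
s=arm.state();p,o=s['eef_pos'],s['orientation'];w=arm.read_camera('wrist')
def prof(w,p,o,rs,z,lo,hi):
    out=[]
    for a in np.arange(lo,hi,2):
        P=np.array([[.5592+r*np.cos(np.radians(a)),-.1622+r*np.sin(np.radians(a)),z] for r in rs])
        uv=proj(P,p,o).astype(np.float32); v=cv2.remap(w,uv[None,:,0],uv[None,:,1],1).mean()
        out.append(int(v))
    return out
for nm,(W,P,O,lo,hi) in {'before':(*[np.load('w1.npz')[k] for k in 'wpo'],140,186),'now':(w,p,o,70,130)}.items():
    for rs,z in (([.025,.0265,.028],.080),([.033,.036,.038],.060)):
        print(nm,rs[0],lo,prof(W,P,O,rs,z,lo,hi))
E
python3 ptr.py
```

```text
before 0.025 140 [191, 191, 191, 191, 191, 190, 186, 162, 82, 30, 21, 36, 41, 43, 64, 119, 173, 189, 190, 190, 187, 188, 191]
before 0.033 140 [197, 196, 195, 196, 196, 196, 196, 196, 196, 196, 194, 184, 166, 126, 68, 73, 138, 182, 194, 195, 195, 195, 195]
now 0.025 70 [118, 121, 122, 122, 121, 120, 118, 117, 114, 119, 93, 16, 15, 39, 43, 42, 39, 70, 133, 149, 155, 158, 159, 160, 159, 162, 171, 182, 188, 196]
now 0.033 70 [214, 214, 215, 213, 213, 209, 210, 209, 212, 215, 218, 212, 210, 198, 74, 72, 150, 212, 211, 210, 209, 210, 210, 211, 211, 209, 209, 209, 210, 210]
```

The pointer is at about 97° and the mark at about 99°. I'll push a little more to confirm it's the hard stop.

```bash
python3 -m pendant '[[[0,0,0,0,0,-0.04],[0,0,0,0,0,-0.08],[0,0,0,0,0,-0.1],[0,0,0,0,0,-0.1]]]' ; python3 -c "
from h import *
s=arm.state();print(s['ft_torque'],s['orientation'])"; python3 ptr.py | grep now
```

```text
t: 19.2
eef_pos: [0.5593, -0.1645, 0.0893]
orientation: [3.141, 0.004, 1.313]
wrist_force: [-8.7, -6.6, 13.1]
finger_gap: 0.129
gripper_force: 91.6
[-1.47436832  1.78937851  1.68296105] [3.14060314 0.00403137 1.31291052]
now 0.025 70 [117, 120, 121, 122, 121, 120, 120, 120, 120, 114, 36, 8, 17, 41, 43, 41, 38, 96, 159, 164, 165, 166, 165, 166, 167, 178, 195, 205, 209, 209]
now 0.033 70 [214, 215, 215, 213, 213, 209, 210, 209, 212, 216, 217, 212, 210, 196, 73, 72, 148, 211, 211, 210, 209, 210, 210, 211, 211, 210, 209, 209, 211, 210]
```

The tool turned 5.7° and the pointer only 1°, so it's at the stop. Release and retreat straight up.

```bash
python3 -m pendant '[[[0,0,0,0,0,0],[0,0,0,0,0,0],[0,0,0,0,0,0],[0,0,0,0,0,0],[0,0,0.03,0,0,0],[0,0,0.07,0,0,0],[0,0,0.12,0,0,0],[0,0,0.16,0,0,0],[0,0,0.16,0,0,0]]]' 0.5
python3 ptr.py | grep now
python3 - <<'E'
from h import *
s=arm.state();p,o=s['eef_pos'],s['orientation'];w=arm.read_camera('wrist');print(p,o,s['wrist_force'])
# handle top when home: z = .066+.060
im=rect(w,p,o,.5592,-.1622,.126,40,.2); g=(im.max(2)<60).astype(np.uint8)
for c in cv2.findContours(g,0,2)[0]:
    if cv2.contourArea(c)>3000:
        r=cv2.minAreaRect(c); print(np.round(r[0],1),np.round(r[1],1),r[2], .5592+(r[0][0]-200)*2e-4, -.1622-(r[0][1]-200)*2e-4)
for n in ('key','short_key','plug','nozzle'):
    arm.read_camera('side'); print(n,[(np.round(r['centre'],3).tolist(),round(r['confidence'],2)) for r in arm.search_frame(n,'side')][:2])
E
```

```text
t: 20.38
eef_pos: [0.561, -0.1633, 0.2508]
orientation: [3.136, 0.001, 1.312]
wrist_force: [0.5, 0.5, 0.2]
finger_gap: 0.502
gripper_force: 0.0
now 0.025 70 [177, 182, 182, 181, 181, 179, 178, 175, 177, 179, 162, 90, 32, 35, 45, 45, 52, 99, 163, 195, 203, 206, 205, 205, 207, 205, 206, 209, 209, 212]
now 0.033 70 [217, 218, 218, 217, 216, 213, 213, 213, 215, 218, 220, 216, 213, 193, 103, 84, 155, 212, 214, 213, 213, 214, 214, 214, 214, 213, 213, 213, 214, 214]
[ 0.56032325 -0.16308876  0.24868008] [3.13917916e+00 3.82980243e-04 1.31185650e+00] [-0.53042238 -0.86819254 -0.56289406]
[201.9 191.1] [ 64.3 233.4] 8.746161460876465 0.5595803466796875 -0.16042774658203127
key [([0.552, -0.158, 0.112], 0.58), ([0.535, -0.122, 0.056], 0.48)]
short_key [([0.47, 0.148, 0.035], 0.78), ([0.536, -0.128, 0.054], 0.7)]
plug [([0.361, 0.395, 0.019], 0.89), ([0.331, 0.29, 0.017], 0.84)]
nozzle [([0.472, 0.148, 0.037], 0.74), ([0.556, 0.167, 0.028], 0.61)]
```

The key stands in the switch. I'll check its pose and the rotor more carefully by fitting the bar's 3-D outline.

```bash
cat > fit.py <<'E'
from h import *
from scipy.optimize import minimize
s=arm.state();p,o=s['eef_pos'],s['orientation'];w=arm.read_camera('wrist');np.savez('w11.npz',w=w,p=p,o=o)
print(s['t'],p,o)
g=(w.max(2)<75).astype(np.uint8); uv=proj([.5592,-.1622,.126],p,o)[0]
n,l,st,_=cv2.connectedComponentsWithStats(g); k=l[int(uv[1]),int(uv[0])]; m=(l==k).astype(np.uint8); print('area',st[k])
C=np.array([[a,b,c] for a in(-.023,.023) for b in(-.006,.006) for c in(-.024,0)])
def cost(v,ret=0):
    P=C@R.from_euler('z',v[2]).as_matrix().T+[v[0],v[1],v[3]]
    h=cv2.convexHull((proj(P,p,o)*16).astype(np.int32)[:,None]); q=np.zeros_like(m); cv2.fillConvexPoly(q,h,1,cv2.LINE_8,4)
    return 1-(q&m).sum()/(q|m).sum()
best=min((minimize(cost,[.5595,-.162,a,z],method='Nelder-Mead',options=dict(initial_simplex=np.array([.5595,-.162,a,z])+np.vstack([np.zeros(4),np.diag([.002,.002,.08,.006])]))) for a in(1.3,1.45,1.6) for z in(.122,.128,.135)),key=lambda r:r.fun)
print(best.x,best.fun,np.degrees(best.x[2]))
E
python3 fit.py; python3 ptr.py|grep now
python3 - <<'E'
from h import *
d=np.load('w11.npz'); im=rect(d['w'],d['p'],d['o'],.5592,-.1622,.088,40,.5); g=cv2.cvtColor(im,cv2.COLOR_RGB2GRAY)
for r in range(0,160,4): print(''.join(' .:-=+*#%@'[::-1][min(9,int(v)//24)] for v in g[r,::2]))
E
```

```text
20.875 [ 0.55972846 -0.16291009  0.24716961] [-3.14073368e+00 -1.49469079e-04  1.31175371e+00]
area [268 169  22  59 824]
[ 0.55754649 -0.16875609  1.40638441  0.09823453] 0.06759906759906764 80.57989092161401
now 0.025 70 [182, 184, 185, 186, 187, 184, 182, 176, 175, 177, 156, 74, 25, 37, 46, 45, 51, 103, 176, 199, 204, 206, 206, 208, 207, 206, 208, 209, 210, 212]
now 0.033 70 [217, 218, 218, 217, 216, 213, 213, 214, 216, 219, 220, 216, 213, 187, 105, 90, 159, 211, 215, 213, 213, 214, 214, 214, 214, 213, 213, 213, 213, 214]
......  .... .....................-**:.... ................  . ..  ...        ..
...... ....  .....................:+*=...  ................    ..  ...        . 
..... .....  ......................=**:.. ................    ..  ...        .. 
..... ....  ...................... =*#+.  ................     .  ...           
....  ....  ......................+%@@%-  ........ ......  .  .   ..            
.... ....  ..................... =#%%%@+......... .......  .  .  ...            
.... ....  ..................... :*%%%%#:........ ......  .  .   ...            
..
[... 1970 characters left out ...]
.=%%%%%%%%%%%@*:.....:........ .....................
................ .... ..  . :+%%%%%%%%%%%%+.  ..................................
............... .... ..   ..-#%%%%%%%%%%@%-.  ........... ......................
............... ...  ..  ...=#%%%%%%%%%%@#-. ...................................
..............  ...  .   . .+%%%%%%%%%%%%+.  ...................................
.............. .... ..  ..  :+#%%%%%%%%%*:. ....................................
.............  ...  ..  ..   ..:..:-=+=-..  ...... .... ........................
.............  ..  ..  ..  ... ...   ....   ........... ........................
....... ....  ...  ..  ..  ..  ...   ....  ....................... .............
```

The key is home and upright. The rotor measures 65-66° turned, and the stop should be at 68.8°, so I'm not certain it's at the limit. There is plenty of time: I'll regrip squarely with more force and turn on while watching the pointer.

```bash
python3 -m pendant '[[[0,0,-0.05,0,0,0.1],[0,0.0005,-0.10,0,0,0.1],[0,0.0005,-0.13,0,0,0.1],[0,0.0005,-0.15,0,0,0.1],[0,0.0005,-0.157,0,0,0.1],[0,0.0005,-0.157,0,0,0.1]]]' 0.5
python3 -m pendant '[[[0,0,0,0,0,0],[0,0,0,0,0,0],[0,0,0,0,0,0],[0,0,0,0,0,0],[0,0,0,0,0,0]]]' 1 120
python3 ptr.py|grep now; python3 -c "
from h import *
s=arm.state();print(s['ft_torque'],s['orientation'])"
python3 - <<'E'
from h import *
d=np.load('w1.npz');K,T=cam(d['p'],d['o'])
q=np.array([[290,38],[410,143],[333,231],[216,138]],float)
v=np.c_[(q-K[:2,2])/K[0,0],np.ones(4)]*[1,-1,-1]@T[:3,:3].T
P=T[:3,3]+v*((.06-T[2,3])/v[:,2:]);print(P.round(4).tolist(),P.mean(0)); e=np.roll(P,-1,0)-P; print(np.linalg.norm(e,axis=1),np.degrees(np.arctan2(e[:,1],e[:,0])))
E
```

```text
t: 21.72
eef_pos: [0.5599, -0.1625, 0.0908]
orientation: [-3.141, -0.0, 1.412]
wrist_force: [-0.1, -0.3, 0.4]
finger_gap: 0.497
gripper_force: 0.0
t: 22.35
eef_pos: [0.5595, -0.1625, 0.0919]
orientation: [3.141, 0.001, 1.412]
wrist_force: [-4.6, 0.7, 7.8]
finger_gap: 0.115
gripper_force: 117.7
now 0.025 70 [119, 120, 121, 119, 120, 119, 118, 117, 113, 116, 101, 27, 11, 36, 44, 43, 40, 54, 127, 140, 152, 159, 157, 159, 160, 163, 168, 177, 188, 198]
now 0.033 70 [214, 215, 215, 213, 213, 210, 210, 210, 212, 216, 218, 212, 211, 198, 74, 73, 157, 212, 212, 210, 209, 211, 211, 211, 211, 210, 209, 209, 211, 210]
[0.13347109 0.96876061 0.20600392] [3.14107368e+00 6.58605146e-04 1.41197622e+00]
[[0.6368, -0.0976, 0.06], [0.6017, -0.2546, 0.06], [0.4813, -0.2279, 0.06], [0.518, -0.0705, 0.06]] [ 0.55944617 -0.162644    0.06      ]
[0.16090711 0.12333589 0.1616631  0.12189325] [-102.61693996  167.51582747   76.8715666   -12.83492611]
```

The box yaw is -12.8°, so "on" (1.2 rad) puts the pointer at 98.4°, and it measures 98° with the mark at 99°. One firm final push confirms it.

```bash
python3 -m pendant '[[[0,0,-0.001,0,0,-0.04],[0,0,-0.002,0,0,-0.08],[0,0,-0.002,0,0,-0.11],[0,0,-0.002,0,0,-0.11]]]'
python3 ptr.py|grep now; python3 -c "
from h import *
s=arm.state();print(s['ft_torque'],s['orientation'])"
```

```text
t: 22.9
eef_pos: [0.5597, -0.1626, 0.0918]
orientation: [3.139, 0.002, 1.304]
wrist_force: [-9.0, 2.3, 23.3]
finger_gap: 0.116
gripper_force: 126.8
now 0.025 70 [115, 118, 118, 120, 118, 119, 120, 119, 118, 107, 33, 8, 18, 41, 43, 41, 38, 90, 156, 163, 163, 164, 164, 165, 170, 181, 193, 204, 210, 209]
now 0.033 70 [214, 215, 215, 213, 213, 210, 210, 210, 212, 216, 218, 212, 211, 200, 73, 72, 139, 212, 211, 210, 210, 211, 211, 211, 212, 209, 210, 209, 211, 211]
[0.32351528 2.17331641 1.87848058] [3.13902520e+00 1.51984553e-03 1.30448034e+00]
```

It's at the hard stop (1.9 Nm, pointer fixed) and the key is firmly seated (23 N). Release, retreat and hand in.

```bash
python3 -m pendant '[[[0,0,0.001,0,0,0],[0,0,0.001,0,0,0],[0,0,0.001,0,0,0],[0,0,0.001,0,0,0],[0,0,0.03,0,0,0],[0,0,0.07,0,0,0],[0,0,0.12,0,0,0],[0,0,0.16,0,0,0],[0,0,0.16,0,0,0],[0,0,0.16,0,0,0]]]' 0.5
python3 ptr.py|grep now; python3 fit.py
python3 -c "
from h import *
print(arm.state()['finger_gap'],arm.state()['wrist_force']); print(arm.hand_in())"
```

```text
t: 24.2
eef_pos: [0.5597, -0.1623, 0.2479]
orientation: [-3.141, -0.0, 1.302]
wrist_force: [-0.7, 0.2, -0.7]
finger_gap: 0.503
gripper_force: 0.0
now 0.025 70 [178, 179, 179, 181, 183, 181, 179, 179, 180, 176, 156, 84, 29, 36, 45, 45, 50, 90, 165, 197, 204, 205, 208, 209, 206, 208, 209, 208, 211, 211]
now 0.033 70 [217, 218, 218, 217, 216, 213, 213, 214, 216, 219, 220, 216, 213, 187, 105, 90, 163, 210, 215, 213, 213, 214, 215, 215, 214, 213, 213, 213, 214, 214]
24.25 [ 0.55946374 -0.16227211  0.24739928] [-3.13970159e+00 -3.35858089e-04  1.30177608e+00]
area [270 170  21  58 820]
[ 0.55752813 -0.16942601  1.40528361  0.09642911] 0.07934655775962662 80.51681959750434
0.5027338768205805 [-1.246572    0.66170045 -1.06258148]
the job is handed in; nothing more can be done
None
```

The long-handled square key is fully home in the switch and turned clockwise to its hard stop, where the pointer (98°) matches the on mark (99°), and it was left standing when I handed the job in at about 24 s. One unexplained reading remains: the bar sits about 17° past the keyhole's sides, more than the stated 7.5° of play. On the way, one mistyped move briefly closed the pads low on the key in the bin; it stayed upright.

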